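# Find the jar with the steel crankpin by its weight

### The arm

A 7-joint arm with a two-finger parallel gripper is mounted at the origin on a cart in front of the work surface, level with it; the furniture and walls round the work are solid. World frame = base frame: x ahead of the robot, y to its left, z up, the work surface at z = 0. Lengths are in m, angles in rad, forces in N, time in s.
With the tool pointing down it reaches from about 0.4 to 0.925 m from the base axis. Payload 4.1 kg.
Tool frame: the origin (TCP) lies between the finger pads; the fingertips stand 17 mm ahead of it and the grasp point (between the pads) lies 2 mm behind it; z points along the fingers, y is the direction in which the jaws open and shut (so a half turn about z gives the same grasp; the last joint's range is limited). The gripper opens to 85 mm and grips with 20 to 120 N. Pads are 22 mm wide; open, the fingers measure 114 mm over their backs; the gripper's body (76 mm by 85 mm) begins 54 mm behind the grasp point. The pads swing forward as they close: fully open they stand 13 mm farther back than shut.
Start: joints at [1.15, 0.398, 0.045, 1.537, -0.019, 1.207, -0.051], TCP at [0.206, -0.617, 0.248] pointing down, gripper open.
Joint ranges: [-2.82, 2.82], [-0.49, 2.23], [-1.37, 1.46], [0, 2.46], [-1.36, 4.5], [0.23, 2], [-2.94, 2.94]. Speed limits (rad/s): [2.57, 2.57, 3.14, 3.14, 3.14, 3.14, 3.14].

### API

Orientations are given as a unit quaternion [w, x, y, z].
In Python, from cell import * gives the robot as it stands.
- The arm moves only by the tool servo_tool, never from a script. Its argument "steps" is a list of rows, each a list of 6 numbers: the shift along the tool's x, y, z in m, then the turn, a rotation vector about the tool's x, y, z in degrees. A call has exactly 5 rows; each row is the pose to reach, as a shift and turn from the pose commanded when the call began, along the tool's axes at that moment; what a row does not reach only later rows make up. A row lasts 1/10 s, in which the tool goes at most 50 mm and 8.59 degrees, less where a joint would pass 70% of its speed; a pose out of reach is approached as far as the arm can. A call with a gripper value outside its range is refused whole. "jaw" is the gripper's target within -1 to 1 (fully open at 1, half-way at 0, shut at -1), set as the call begins (left out, the last holds). The fingers move at their own pace and stop on an object; "squeeze" is the grip in N (left out, the last holds). Time passes only in rows, so rows that repeat a pose let the fingers close, or fill a call up. It gives the time, the measured TCP pose, the force and the opening at its end, in the units of the state.
- get_obs(): the state, without advancing time (a new reading comes with each control period).
- camera(name): name is "scene" or "top"; returns the picture (480x640x3 uint8, blue, green, red); there is no depth.
- camera_model(name): a dict with "vertical_fov" (degrees; the focal length in pixels is half the picture's height over the tangent of half this angle, whatever the lens; pixels are square), "cx", "cy" (the principal point, pixels), "pose" (4x4, takes a point from camera to world coordinates). Camera axes: x right, y down, z forward; pixel columns grow to the right and rows downward; lengths in m; the calibration is good to about 2 mm. A picture is of the moment at which its call begins. camera_model takes no time and is no camera call.
- sign_off(): hands the job in, once; it reports no verdict.
The state is a dict: "time": time; "qpos": joint angles; "qvel": joint speeds; "effort": joint torques, N m; "tool_pos": TCP position; "tool_rot": TCP orientation; "contact_force": force on the tool from outside, world axes, zero at the start; "moment": the same for the moment, N m; "opening": finger opening in m.
Only numpy, scipy, OpenCV 4.12 (cv2) and the standard library are available. Lean on these libraries where they do the work, as an engineer would, in place of code of your own. Each camera call takes 0.05 s, during which the arm holds its last target.

### The job

One of the two closed white jars holds a steel crankpin, the other a light plastic dummy: weigh them in the hand, first the left jar (as seen from the robot), lifted a few centimetres clear of its stand and put back on it upright, then the right jar likewise. Finish while still holding the heavier jar upright and still in the gripper, about a hand's breadth above the middle of the dark grey flywheel, with the lighter jar standing on its own stand. The jars are thin, so grip lightly, never over 25 N, don't tip them over, and leave the flywheel and the things lying round about where they are.

Things in the scene. Friction and masses are not known exactly. Their poses are not given: they have to be found in the camera images.
- jar_left: The left jar (larger y): closed white jar, upright, 89 mm tall: body 48 mm across up to 62 mm height, ribbed screw lid 54 mm across from 62 to 88 mm, fixed on (grip it there). Origin: centre of its underside, z up. Friction about 0.6: 10 to 15 N of grip carries it. Weighs 0.41 to 0.53 kg with the steel pin, 0.11 to 0.16 kg with the dummy.
- jar_right: The right jar (smaller y), like the left one: closed white jar, upright, 89 mm tall: body 48 mm across up to 62 mm height, ribbed screw lid 54 mm across from 62 to 88 mm, fixed on (grip it there). Origin: centre of its underside, z up. Friction about 0.6: 10 to 15 N of grip carries it. Which jar holds the pin changes from run to run; contents have 1 to 2 mm of play.
- stand_left: Left low round wooden stand, 90 mm across and 20 mm high, fixed to the bench. Origin: centre of its underside, on the bench, so its flat top is 20 mm above it. The left jar starts on it, within 10 mm of its centre.
- stand_right: Right low round wooden stand, 90 mm across and 20 mm high, fixed to the bench. Origin: centre of its underside, on the bench, so its flat top is 20 mm above it. The right jar starts on it, within 10 mm of its centre.
- flywheel: dark grey round engine flywheel lying flat and loose to the right of the jars, 104 mm across, 55 mm high, 0.7 kg. Origin: centre of its underside, z up. The heavier jar is to be held over its middle, underside about 90 mm above its top; the flywheel itself is not to be moved.
- steel_drift: bystander: plain round steel drift pin lying down, 130 x 14 x 14 mm, long axis x. Origin: centre of its underside
- hex_key: bystander: black hex key lying flat, 32 x 89 x 8 mm, long axis y. Origin: centre of its underside
- spark_plug: bystander: spark plug lying down, 20 x 67 x 19 mm, long axis y. Origin: centre of its underside
Things that resemble listed ones, but are neither listed nor needed, are in the scene too. What is shaped like the jar_right but purple or yellow is not meant. Leave any purple look-alike of the jar_left alone.

How it is judged:
By the outcome, as a careful person would: the job done as asked, in the order asked, and still so for the second after the job is handed in, while the arm keeps its last pose, push and grip.
It also fails if it takes over 64 s, if anything falls off the work surface, if the arm or the gripper's body presses on something with over 40 N, if the wrist force passes 120 N, or if a joint passes its speed limit or range.

## Working session

There is one attempt and no reset: what is moved stays moved. The work goes in short steps, Python scripts to look and compute and a tool call to move; the robot and the scene stay as the last step left them, time stands still between calls to the robot, and variables do not carry over. Pictures are saved under pics/ and viewed, and the job is handed in when it is done.

Besides the shell and the picture viewer there is one more tool, called after ">>>" as name([rows], argument=value, ...), one row to a line, values as JSON. servo_tool: Moves the arm, as the interface text tells. Its arguments: {"type":"object","properties":{"steps":{"type":"array","items":{"type":"array","items":{"type":"number"}}},"jaw":{"type":"number"},"squeeze":{"type":"number"}},"required":["steps"]}

```bash
ls; mkdir -p pics
python3 - <<'E'
from cell import *
import cv2
s=get_obs(); print({k:s[k] for k in s})
for n in("scene","top"):
    cv2.imwrite(f"pics/{n}0.png",camera(n)); print(n,camera_model(n))
E
```

```text
pics
{'time': 0.0, 'qpos': array([ 1.15000073,  0.39917503,  0.04505375,  1.53787322, -0.01869395,
        1.20687701, -0.05069317]), 'qvel': array([-2.40382970e-04, -1.35374627e-03, -1.03609904e-03,  1.19225654e-04,
        8.09041051e-05, -8.28801903e-04, -1.07841041e-03]), 'effort': array([ 5.19089872e-05, -4.75124824e+01,  1.36441670e+00, -2.54218036e+01,
        1.15128051e-02,  9.26644629e-03, -5.57687528e-06]), 'tool_pos': array([ 0.20539908, -0.61607105,  0.2472778 ]), 'tool_rot': array([-9.28805386e-04,  9.87075158e-01,  1.60255168e-01, -2.24470313e-04]), 'contact_force': array([-0.57723045, -1.10220878, -0.03061171]), 'moment': array([ 0.01837746, -0.05778486,  0.03186757]), 'opening': 0.08532287600206251}
scene {'vertical_fov': 52.892518992663604, 'cx': 310.2765256978815, 'cy': 242.2585659049003, 'pose': array([[-0.62712332, -0.59534111,  0.50228011,  0.01759664],
       [-0.77878294,  0.49133202, -0.38998716,  0.31077478],
       [-0.01461092, -0.63573722, -0.77176726,  0.8943471 ],
       [ 0.        ,  0.        ,  0.        ,  1.        ]])}
top {'vertical_fov': 44.057119319281696, 'cx': 317.7684668448609, 'cy': 237.8853075774038, 'pose': array([[ 0.01750948, -0.99282465,  0.11829049,  0.3884167 ],
       [-0.99980579, -0.01631564,  0.01105345, -0.11710986],
       [-0.00904416, -0.11846106, -0.99291751,  1.37162093],
       [ 0.        ,  0.        ,  0.        ,  1.        ]])}
```

View pics/scene0.png

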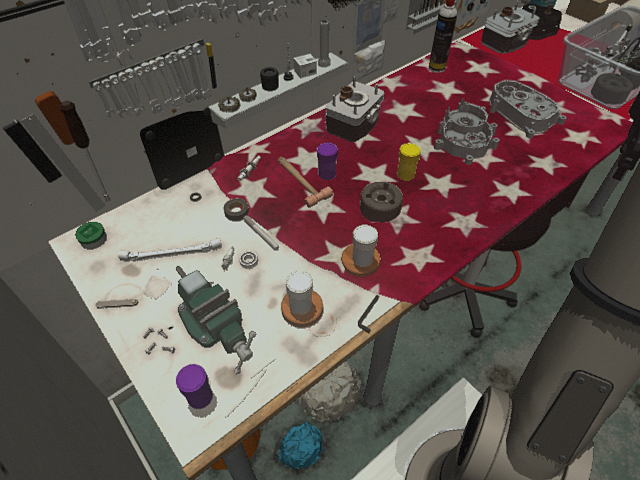

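View pics/top0.png

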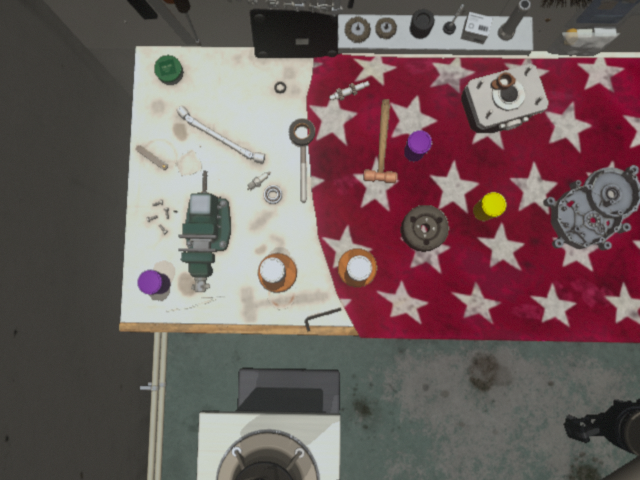

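The top view shows the left jar near (272,271), the right jar near (358,268) and the flywheel near (425,228). There are purple and yellow look-alikes, and the arm is parked at the lower right. Next I'll measure these precisely.

```bash
cat > h.py <<'E'
import numpy as np, cv2
from cell import *
def P(n):
    m=camera_model(n); f=240/np.tan(np.radians(m['vertical_fov']/2)); return f,m['cx'],m['cy'],np.array(m['pose'])
def ray(n,u,v,z):
    f,cx,cy,T=P(n); d=T[:3,:3]@np.array([(u-cx)/f,(v-cy)/f,1]); o=T[:3,3]; return o+d*(z-o[2])/d[2]
def proj(n,p):
    f,cx,cy,T=P(n); q=T[:3,:3].T@(np.asarray(p)-T[:3,3]); return np.array([f*q[0]/q[2]+cx,f*q[1]/q[2]+cy])
def circ(n,c,r,img,k,off,col):
    pts=[proj(n,[c[0]+r*np.cos(a),c[1]+r*np.sin(a),c[2]]) for a in np.linspace(0,2*np.pi,60)]
    pts=((np.array(pts)-off+.5)*k).astype(np.int32); cv2.polylines(img,[pts],True,col,1)
E
python3 - <<'E'
from h import *
t=cv2.imread("pics/top0.png"); s=cv2.imread("pics/scene0.png")
a=cv2.resize(t[190:320,180:460],None,fx=2.8,fy=2.8,interpolation=cv2.INTER_CUBIC); cv2.imwrite("pics/tz.png",a)
b=cv2.resize(s[170:335,220:440],None,fx=3.5,fy=3.5,interpolation=cv2.INTER_CUBIC); cv2.imwrite("pics/sz.png",b)
for n,img,bx in (("top",t,[(250,250,300,295),(335,245,385,295)]),("scene",s,[(280,265,320,300),(345,220,385,245)])):
    for (x0,y0,x1,y1) in bx:
        r=img[y0:y1,x0:x1].astype(int); m=((r.min(2)>200)&(r.max(2)-r.min(2)<25)).astype(np.uint8)
        c,_=cv2.findContours(m,0,2); c=max(c,key=cv2.contourArea); e=cv2.fitEllipse(c); u,v=e[0][0]+x0,e[0][1]+y0
        print(n,u,v,e[1],ray(n,u,v,.108))
for p in [(425,227)]: print(ray("top",*p,.055))
E
```

```text
top 271.5138130187988 269.2986259460449 (18.42389678955078, 19.261930465698242) [ 0.46984983 -0.00554885  0.108     ]
top 359.437162399292 267.6278324127197 (17.12533187866211, 18.929750442504883) [ 0.47658454 -0.19296376  0.108     ]Traceback (most recent call last):
  File "<stdin>", line 8, in <module>
cv2.error: OpenCV(4.12.0) /io/opencv/modules/imgproc/src/shapedescr.cpp:361: error: (-201:Incorrect size of input array) There should be at least 5 points to fit the ellipse in function 'fitEllipseNoDirect'
```

View pics/tz.png

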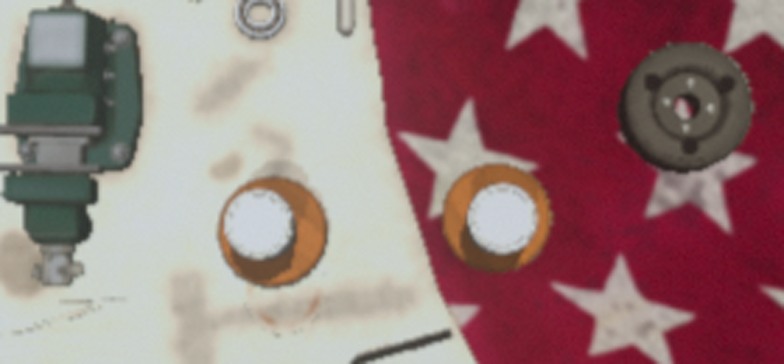

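View pics/sz.png

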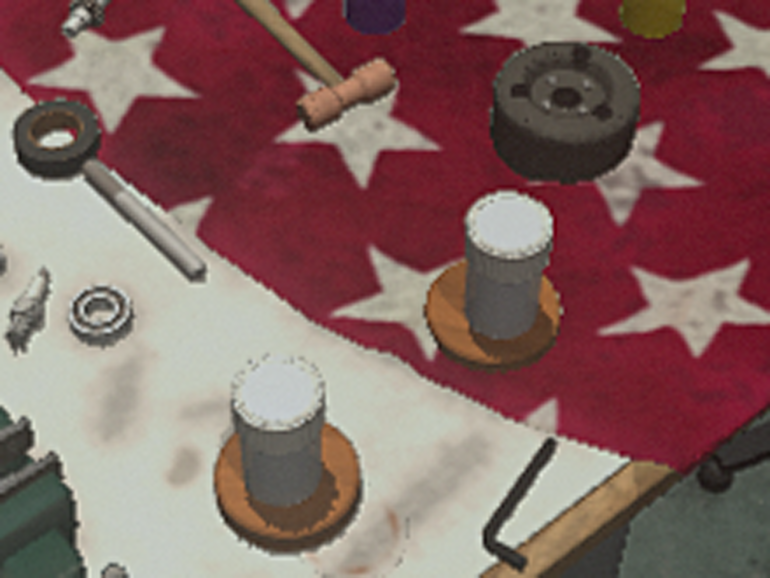

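```bash
cat > ov.py <<'E'
from h import *
def pt(n,x,y,off,k): return ((x+.5)/k+off[0]-.5,(y+.5)/k+off[1]-.5)
T=lambda x,y,z:ray("top",*pt("top",x,y,(180,190),2.8),z)
S=lambda x,y,z:ray("scene",*pt("scene",x,y,(220,170),3.5),z)
for nm,a,b,z in (("L",(259,224),(279,391),.108),("R",(502,218),(510,224),.108),("F",(688,105),(567,95),.055),("sL",(273,231),(288,484),.02),("sR",(497,217),(494,311),.02)):
    print(nm,T(*a,z).round(4),S(*b,z).round(4))
E
python3 ov.py
```

```text
L [ 0.4691 -0.007   0.108 ] [ 0.465 -0.007  0.108]
R [ 0.4768 -0.192   0.108 ] [ 0.473  -0.1924  0.108 ]
F [ 0.5733 -0.3427  0.055 ] [ 0.565  -0.3375  0.055 ]
sL [ 0.4692 -0.0109  0.02  ] [ 0.4579 -0.0048  0.02  ]
sR [ 0.4837 -0.1931  0.02  ] [ 0.4759 -0.1898  0.02  ]
```

```bash
cat > ov2.py <<'E'
from h import *
import sys
def draw(objs,out,sfx="0",crops=None):
    k=4
    for n,(x0,y0,x1,y1) in (("top",(240,190,460,310)),("scene",(270,170,420,335))):
        img=cv2.imread(f"pics/{n}{sfx}.png")[y0:y1,x0:x1]; img=cv2.resize(img,None,fx=3.6,fy=3.6,interpolation=cv2.INTER_NEAREST)
        for c,r,col in objs: circ(n,c,r,img,3.6,np.array([x0,y0]),col)
        cv2.imwrite(f"pics/{out}_{n}.png",img)
if __name__=="__main__":
    G=(0,255,0)
    L=(.467,-.007);R=(.475,-.192);F=(.569,-.340)
    sL=(.464,-.008);sR=(.479,-.192)
    o=[((*L,.108),.026,G),((*R,.108),.026,G),((*F,.055),.052,G),((*F,0),.052,(255,255,0)),((*sL,.02),.045,(255,0,0)),((*sR,.02),.045,(255,0,0)),((*L,.02),.024,(0,255,255)),((*R,.02),.024,(0,255,255))]
    draw(o,"ov")
E
python3 ov2.py
```

```text
(no output)
```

View pics/ov_top.png

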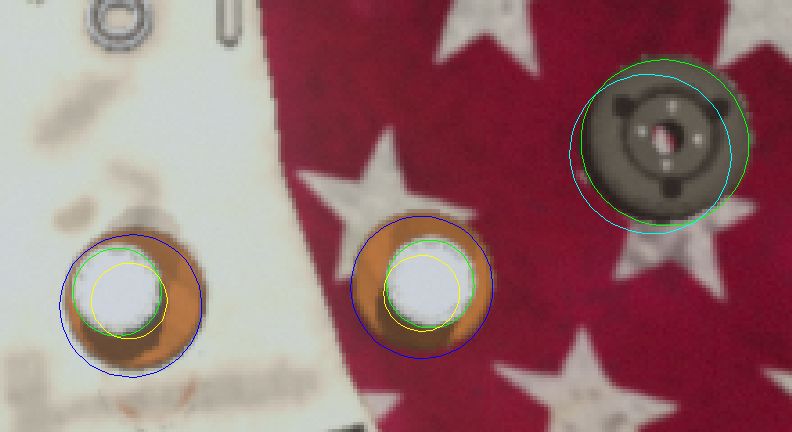

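View pics/ov_scene.png

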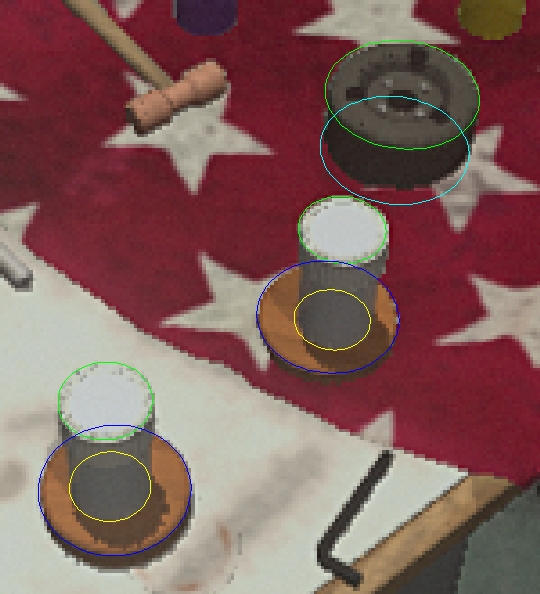

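```bash
cat > tri.py <<'E'
from h import *
def tri(pt,ps):
    A=np.zeros((3,3));b=np.zeros(3)
    for n,(u,v) in (("top",pt),("scene",ps)):
        f,cx,cy,T=P(n);d=T[:3,:3]@np.array([(u-cx)/f,(v-cy)/f,1]);d/=np.linalg.norm(d);M=np.eye(3)-np.outer(d,d);A+=M;b+=M@T[:3,3]
    return np.linalg.solve(A,b).round(4)
z=lambda x,y,o:((x+.5)/3.6+o[0]-.5,(y+.5)/3.6+o[1]-.5)
t,s=(240,190),(270,170)
print("hub hole",tri(z(667,138,t),z(401,101,s)))
print("rim",tri(z(666,142,t),z(402,95,s)))
print("Llid",tri(z(118,290,t),z(106,402,s)))
print("Rlid",tri(z(430,283,t),z(343,230,s)))
print("sL",tri(z(135,301,t),z(114,494,s)))
print("sR",tri(z(422,281,t),z(328,321,s)))
E
python3 tri.py
```

```text
hub hole [ 0.573  -0.3443  0.0413]
rim [ 0.5696 -0.3415  0.0514]
Llid [ 0.4678 -0.0076  0.1046]
Rlid [ 0.475  -0.1926  0.1065]
sL [ 0.4674 -0.0099  0.0072]
sR [ 0.482  -0.194   0.0096]
```

The overlays agree to a few mm. Positions are left jar about (0.468, -0.007), right jar about (0.4755, -0.1925) and flywheel about (0.571, -0.3425). Starting the approach, and turning the tool to align with the world axes.

>>> servo_tool([
  [0.04, -0.018, 0, 0, 0, 3.7],
  [0.08, -0.036, 0, 0, 0, 7.4],
  [0.12, -0.054, 0, 0, 0, 11.1],
  [0.16, -0.072, 0, 0, 0, 14.8],
  [0.2, -0.09, 0, 0, 0, 18.4],
], jaw=1, squeeze=20)

```text
time: 0.6
tool_pos: [0.3677, -0.4664, 0.2479]
tool_rot: [-0.0, 1.0, -0.001, -0.0]
contact_force: [0.2, -0.4, 0.0]
opening: 0.0852
```

>>> servo_tool([
  [0.01, -0.045, 0, 0, 0, 0],
  [0.02, -0.09, 0, 0, 0, 0],
  [0.03, -0.135, 0, 0, 0, 0],
  [0.04, -0.18, 0, 0, 0, 0],
  [0.05, -0.225, 0, 0, 0, 0],
])

```text
time: 1.1
tool_pos: [0.4165, -0.2409, 0.248]
tool_rot: [-0.0, 1.0, 0.0, -0.0]
contact_force: [1.3, 0.2, -0.3]
opening: 0.0853
```

>>> servo_tool([
  [0.01, -0.047, 0, 0, 0, 0],
  [0.02, -0.094, 0, 0, 0, 0],
  [0.03, -0.141, 0, 0, 0, 0],
  [0.04, -0.188, 0, 0, 0, 0],
  [0.05, -0.234, 0, 0, 0, 0],
])

```text
time: 1.6
tool_pos: [0.4663, -0.007, 0.2482]
tool_rot: [0.0, 1.0, 0.0, 0.0]
contact_force: [1.2, -1.0, -0.7]
opening: 0.0855
```

>>> servo_tool([
  [0, 0, 0.01, 0, 0, 0],
  [0, 0, 0.025, 0, 0, 0],
  [0, 0, 0.04, 0, 0, 0],
  [0, 0, 0.05, 0, 0, 0],
  [0, 0, 0.05, 0, 0, 0],
])

```text
time: 2.1
tool_pos: [0.4652, -0.0094, 0.1967]
tool_rot: [0.0, 1.0, 0.0, -0.002]
contact_force: [-0.3, -0.1, 0.2]
opening: 0.0855
```

Run:
```python
from h import *
s=get_obs(); print(s['tool_pos'],s['tool_rot'],s['qpos'],s['contact_force'])
for n in("scene","top"): cv2.imwrite(f"pics/{n}1.png",camera(n))
a=cv2.imread("pics/scene1.png")[150:400,180:480]; b=cv2.imread("pics/top1.png")[180:380,180:420]
cv2.imwrite("pics/z1.png",np.hstack([cv2.resize(a,(480,400)),cv2.resize(b,(320,400))[:, :]]))
```

```text
[ 0.46520713 -0.00942225  0.19668212] [ 3.44694496e-05  9.99998368e-01  1.25542453e-04 -1.80190460e-03] [ 0.26609424  0.13347156 -0.36590849  2.0125772   0.05597515  1.00859011
 -1.69741539] [-0.27395678 -0.11959224  0.21024807]
```

View pics/z1.png

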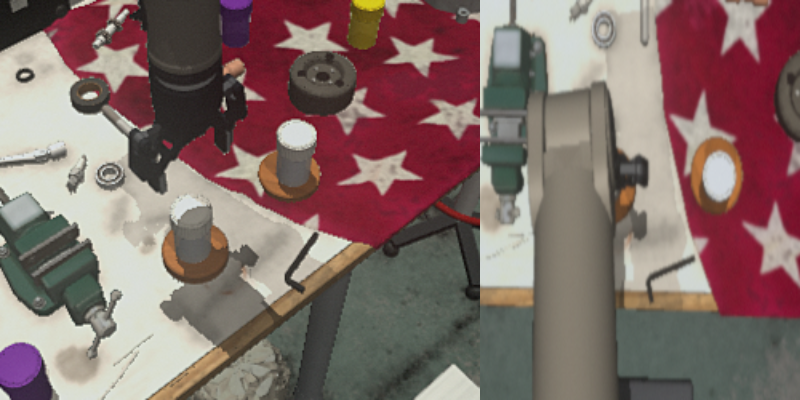

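The scene view shows the open gripper above the left jar, straddling the lid near crop pixel (190,205), with the fingers clear of it. Going down.

>>> servo_tool([
  [0, 0, 0.015, 0, 0, 0],
  [0, 0, 0.03, 0, 0, 0],
  [0, 0, 0.045, 0, 0, 0],
  [0, 0, 0.055, 0, 0, 0],
  [0, 0, 0.055, 0, 0, 0],
])

```text
time: 2.7
tool_pos: [0.466, -0.0091, 0.1427]
tool_rot: [0.0, 1.0, 0.0, -0.001]
contact_force: [-0.6, 0.2, 0.2]
opening: 0.0857
```

>>> servo_tool([
  [0, 0, 0, 0, 0, 0],
  [0, 0, 0, 0, 0, 0],
  [0, 0, 0, 0, 0, 0],
  [0, 0, 0, 0, 0, 0],
  [0, 0, 0, 0, 0, 0],
])

```text
time: 3.2
tool_pos: [0.4667, -0.009, 0.1435]
tool_rot: [0.0, 1.0, 0.0, 0.0]
contact_force: [0.5, 0.2, -0.1]
opening: 0.0851
```

Run:
```python
from h import *
s=get_obs(); print(s['tool_pos'],s['tool_rot'],s['contact_force'],s['moment'])
cv2.imwrite("pics/scene2.png",camera("scene"))
a=cv2.imread("pics/scene2.png")[190:350,220:420]; cv2.imwrite("pics/z2.png",cv2.resize(a,None,fx=3.5,fy=3.5))
```

```text
[ 0.46670238 -0.00896906  0.1435486 ] [8.48245149e-05 9.99999905e-01 3.21690274e-04 2.80067628e-04] [ 0.49843408  0.18758257 -0.063381  ] [-0.01869568  0.05775027  0.00863104]
```

View pics/z2.png

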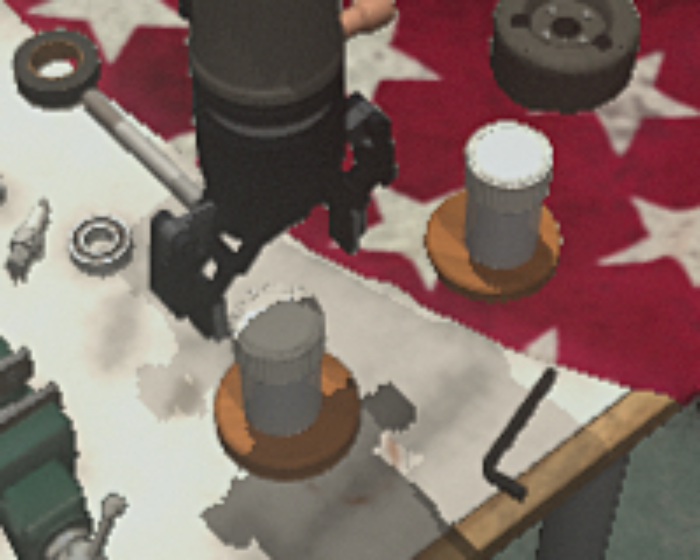

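The fingers sit either side of the lid, with tips at about crop (210,330) and (350,245) and the lid at (279,321). Going down to grip height.

>>> servo_tool([
  [0.001, -0.001, 0.013, 0, 0, 0],
  [0.001, -0.001, 0.026, 0, 0, 0],
  [0.001, -0.001, 0.039, 0, 0, 0],
  [0.001, -0.001, 0.052, 0, 0, 0],
  [0.001, -0.001, 0.052, 0, 0, 0],
])

```text
time: 3.75
tool_pos: [0.4655, -0.008, 0.0888]
tool_rot: [-0.0, 1.0, 0.0, -0.003]
contact_force: [-0.8, 0.2, -0.1]
opening: 0.0853
```

>>> servo_tool([
  [0, 0, 0, 0, 0, 0],
  [0, 0, 0, 0, 0, 0],
  [0, 0, 0, 0, 0, 0],
  [0, 0, 0, 0, 0, 0],
  [0, 0, 0, 0, 0, 0],
], jaw=0.35, squeeze=20)

```text
time: 4.25
tool_pos: [0.4678, -0.008, 0.0916]
tool_rot: [0.0, 1.0, 0.0, 0.0]
contact_force: [-0.3, 0.5, -0.9]
opening: 0.0575
```

>>> servo_tool([
  [0, 0, 0, 0, 0, 0],
  [0, 0, 0, 0, 0, 0],
  [0, 0, 0, 0, 0, 0],
  [0, 0, 0, 0, 0, 0],
  [0, 0, 0, 0, 0, 0],
])

```text
time: 4.75
tool_pos: [0.4675, -0.008, 0.0912]
tool_rot: [0.0, 1.0, 0.0, -0.0]
contact_force: [-0.6, -1.3, -0.7]
opening: 0.0577
```

>>> servo_tool([
  [0, 0, 0, 0, 0, 0],
  [0, 0, 0, 0, 0, 0],
  [0, 0, 0, 0, 0, 0],
  [0, 0, 0, 0, 0, 0],
  [0, 0, 0, 0, 0, 0],
], jaw=0.1, squeeze=20)

```text
time: 5.25
tool_pos: [0.4677, -0.0078, 0.0914]
tool_rot: [-0.0, 1.0, 0.0, 0.0]
contact_force: [0.4, 1.2, 2.0]
opening: 0.0535
```

>>> servo_tool([
  [0, 0, 0, 0, 0, 0],
  [0, 0, 0, 0, 0, 0],
  [0, 0, 0, 0, 0, 0],
  [0, 0, 0, 0, 0, 0],
  [0, 0, 0, 0, 0, 0],
])

```text
time: 5.75
tool_pos: [0.4677, -0.0078, 0.0914]
tool_rot: [-0.0, 1.0, 0.0, 0.0]
contact_force: [-0.9, 1.3, 3.9]
opening: 0.0534
```

Run:
```python
from h import *
s=get_obs(); print(s['tool_pos'],s['tool_rot'],s['contact_force'],s['moment'],s['effort'],s['opening'])
```

```text
[ 0.46770161 -0.00784484  0.09140263] [-4.72569046e-06  9.99999908e-01  3.86542514e-04  1.84386388e-04] [-0.8580273   1.28460582  3.9079875 ] [ 0.18099217  0.1087077  -0.05259698] [ 4.97829840e-01 -3.24702501e+01 -1.03057332e+00 -1.78502029e+01
  2.51806313e-01 -7.22915190e-02  4.43736382e-03] 0.05341979956439855
```

>>> servo_tool([
  [0, 0, -0.003, 0, 0, 0],
  [0, 0, -0.008, 0, 0, 0],
  [0, 0, -0.014, 0, 0, 0],
  [0, 0, -0.02, 0, 0, 0],
  [0, 0, -0.026, 0, 0, 0],
])

```text
time: 6.25
tool_pos: [0.4676, -0.008, 0.1179]
tool_rot: [0.0, 1.0, 0.0, 0.0]
contact_force: [0.4, -0.1, -1.0]
opening: 0.0531
```

>>> servo_tool([
  [0, 0, -0.006, 0, 0, 0],
  [0, 0, -0.012, 0, 0, 0],
  [0, 0, -0.017, 0, 0, 0],
  [0, 0, -0.019, 0, 0, 0],
  [0, 0, -0.02, 0, 0, 0],
])

```text
time: 6.75
tool_pos: [0.4676, -0.0079, 0.1375]
tool_rot: [0.0, 1.0, 0.0, 0.0]
contact_force: [-0.4, 0.3, -1.7]
opening: 0.0534
```

>>> servo_tool([
  [0, 0, 0, 0, 0, 0],
  [0, 0, 0, 0, 0, 0],
  [0, 0, 0, 0, 0, 0],
  [0, 0, 0, 0, 0, 0],
  [0, 0, 0, 0, 0, 0],
])

```text
time: 7.25
tool_pos: [0.4674, -0.0079, 0.1371]
tool_rot: [0.0, 1.0, 0.0, -0.0]
contact_force: [0.7, -0.0, -1.0]
opening: 0.0532
```

>>> servo_tool([
  [0, 0, 0, 0, 0, 0],
  [0, 0, 0, 0, 0, 0],
  [0, 0, 0, 0, 0, 0],
  [0, 0, 0, 0, 0, 0],
  [0, 0, 0, 0, 0, 0],
])

```text
time: 7.75
tool_pos: [0.4675, -0.008, 0.1373]
tool_rot: [0.0, 1.0, 0.0, 0.0]
contact_force: [1.0, -0.8, -1.3]
opening: 0.0534
```

Run:
```python
from h import *
s=get_obs(); print(s['tool_pos'],s['tool_rot'],s['contact_force'],s['moment'],s['effort'],s['opening'])
cv2.imwrite("pics/scene3.png",camera("scene"))
s=get_obs(); print(s['contact_force'])
a=cv2.imread("pics/scene3.png")[190:350,220:420]; cv2.imwrite("pics/z3.png",cv2.resize(a,None,fx=3.5,fy=3.5))
```

```text
[ 0.46754776 -0.00795131  0.13729584] [5.37953088e-05 9.99999933e-01 3.59868068e-04 3.63450154e-05] [ 0.97220015 -0.77929183 -1.32696212] [-0.02718145 -0.06395281  0.03888071] [-2.48535456e-03 -3.25380099e+01 -1.38360780e+00 -2.12145406e+01
  1.00615624e-02  2.67286423e-04  7.16809780e-06] 0.05339208596889139
[-0.40867768 -0.44852186 -1.63727381]
```

View pics/z3.png

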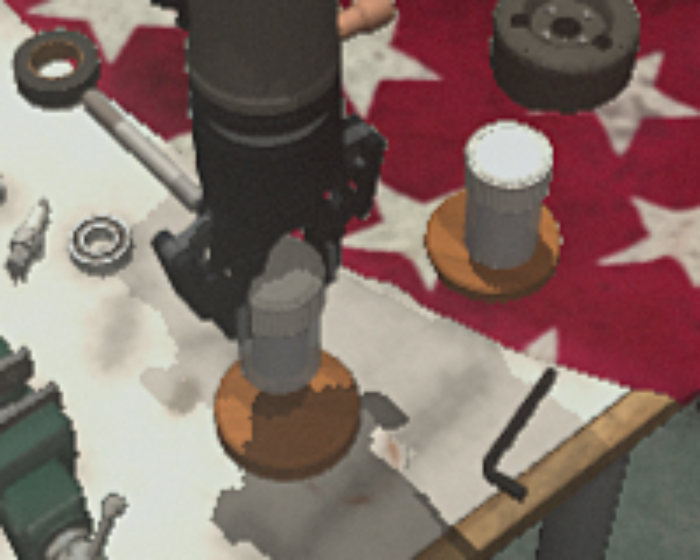

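The left jar hangs upright, clear of its stand. It reads about 1.3–1.6 N, or roughly 0.14 kg, so it's the dummy. Putting it back.

>>> servo_tool([
  [0, 0, 0.006, 0, 0, 0],
  [0, 0, 0.013, 0, 0, 0],
  [0, 0, 0.02, 0, 0, 0],
  [0, 0, 0.027, 0, 0, 0],
  [0, 0, 0.032, 0, 0, 0],
])

```text
time: 8.3
tool_pos: [0.4671, -0.0079, 0.1043]
tool_rot: [0.0, 1.0, 0.0, -0.001]
contact_force: [-0.1, -0.4, -1.7]
opening: 0.0537
```

>>> servo_tool([
  [0, 0, 0.004, 0, 0, 0],
  [0, 0, 0.007, 0, 0, 0],
  [0, 0, 0.01, 0, 0, 0],
  [0, 0, 0.012, 0, 0, 0],
  [0, 0, 0.0135, 0, 0, 0],
])

```text
time: 8.8
tool_pos: [0.4676, -0.0079, 0.0917]
tool_rot: [0.0, 1.0, 0.0, 0.0]
contact_force: [-0.4, -0.2, -1.9]
opening: 0.0534
```

>>> servo_tool([
  [0, 0, 0, 0, 0, 0],
  [0, 0, 0, 0, 0, 0],
  [0, 0, 0, 0, 0, 0],
  [0, 0, 0, 0, 0, 0],
  [0, 0, 0, 0, 0, 0],
])

```text
time: 9.3
tool_pos: [0.4676, -0.008, 0.0919]
tool_rot: [0.0, 1.0, 0.0, 0.0]
contact_force: [-0.7, -0.2, -0.8]
opening: 0.0537
```

Not yet seated, so going down a little more.

>>> servo_tool([
  [0, 0, 0.0003, 0, 0, 0],
  [0, 0, 0.0006, 0, 0, 0],
  [0, 0, 0.001, 0, 0, 0],
  [0, 0, 0.001, 0, 0, 0],
  [0, 0, 0.001, 0, 0, 0],
])

```text
time: 9.8
tool_pos: [0.4679, -0.0079, 0.0914]
tool_rot: [0.0, 1.0, 0.0, 0.0]
contact_force: [-0.2, 0.1, 6.4]
opening: 0.0536
```

>>> servo_tool([
  [0, 0, -0.0005, 0, 0, 0],
  [0, 0, -0.0005, 0, 0, 0],
  [0, 0, -0.0005, 0, 0, 0],
  [0, 0, -0.0005, 0, 0, 0],
  [0, 0, -0.0005, 0, 0, 0],
], jaw=0.35)

```text
time: 10.3
tool_pos: [0.4675, -0.008, 0.0912]
tool_rot: [0.0, 1.0, 0.0, -0.0]
contact_force: [0.7, -0.3, -0.6]
opening: 0.0575
```

>>> servo_tool([
  [0, 0, 0, 0, 0, 0],
  [0, 0, 0, 0, 0, 0],
  [0, 0, 0, 0, 0, 0],
  [0, 0, 0, 0, 0, 0],
  [0, 0, 0, 0, 0, 0],
], jaw=1)

```text
time: 10.8
tool_pos: [0.4676, -0.0079, 0.0913]
tool_rot: [0.0, 1.0, 0.0, 0.0]
contact_force: [1.3, 0.0, 0.4]
opening: 0.0853
```

>>> servo_tool([
  [0, 0, -0.01, 0, 0, 0],
  [0, 0, -0.025, 0, 0, 0],
  [0, 0, -0.045, 0, 0, 0],
  [0, 0, -0.065, 0, 0, 0],
  [0, 0, -0.085, 0, 0, 0],
])

```text
time: 11.3
tool_pos: [0.4676, -0.0078, 0.1778]
tool_rot: [0.0, 1.0, 0.0, 0.0]
contact_force: [0.4, -0.4, -0.1]
opening: 0.0856
```

Run:
```python
from h import *
s=get_obs(); print(s['tool_pos'],s['contact_force'],s['opening'])
cv2.imwrite("pics/scene4.png",camera("scene"))
a=cv2.imread("pics/scene4.png")[190:350,220:420]; cv2.imwrite("pics/z4.png",cv2.resize(a,None,fx=3.5,fy=3.5))
```

```text
[ 0.46758068 -0.00784457  0.17781248] [ 0.42922021 -0.40537345 -0.14613951] 0.08559584936255409
```

View pics/z4.png

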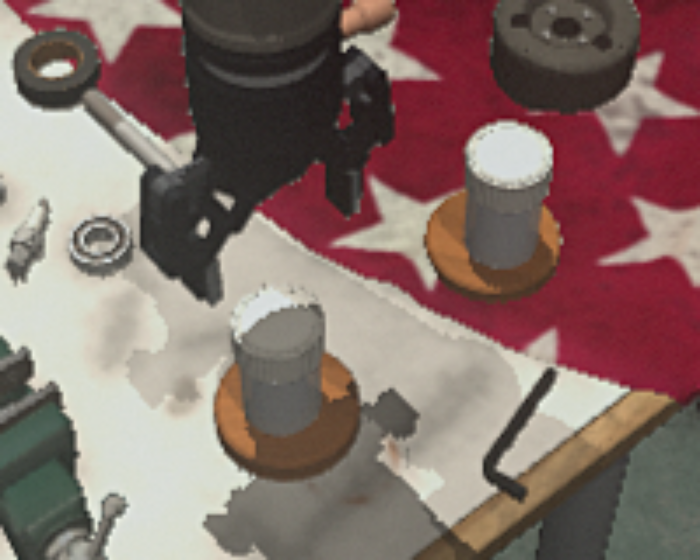

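The left jar is back on its stand, upright, where it began (lid at crop (279,321)). Moving to the right jar.

>>> servo_tool([
  [0.001, 0.03, 0, 0, 0, 0],
  [0.003, 0.075, 0, 0, 0, 0],
  [0.005, 0.12, 0, 0, 0, 0],
  [0.007, 0.16, 0, 0, 0, 0],
  [0.008, 0.1845, 0, 0, 0, 0],
])

```text
time: 11.85
tool_pos: [0.4753, -0.1962, 0.1767]
tool_rot: [0.001, 1.0, -0.002, 0.0]
contact_force: [0.2, 0.3, 0.3]
opening: 0.0854
```

>>> servo_tool([
  [0, 0, 0.007, 0, 0, 0],
  [0, 0, 0.015, 0, 0, 0],
  [0, 0, 0.025, 0, 0, 0],
  [0, 0, 0.034, 0, 0, 0],
  [0, 0, 0.034, 0, 0, 0],
])

```text
time: 12.35
tool_pos: [0.4745, -0.1908, 0.1405]
tool_rot: [-0.001, 1.0, 0.001, -0.002]
contact_force: [-0.7, -0.8, 0.0]
opening: 0.0853
```

Run:
```python
from h import *
s=get_obs(); print(s['tool_pos'],s['contact_force'],s['opening'],s['tool_rot'])
cv2.imwrite("pics/scene5.png",camera("scene"))
a=cv2.imread("pics/scene5.png")[150:310,270:470]; cv2.imwrite("pics/z5.png",cv2.resize(a,None,fx=3.5,fy=3.5))
```

```text
[ 0.47454758 -0.1908233   0.14052687] [-0.69564162 -0.76544614  0.0143986 ] 0.08532359492966532 [-7.24929709e-04  9.99997269e-01  1.46594197e-03 -1.66943059e-03]
```

View pics/z5.png

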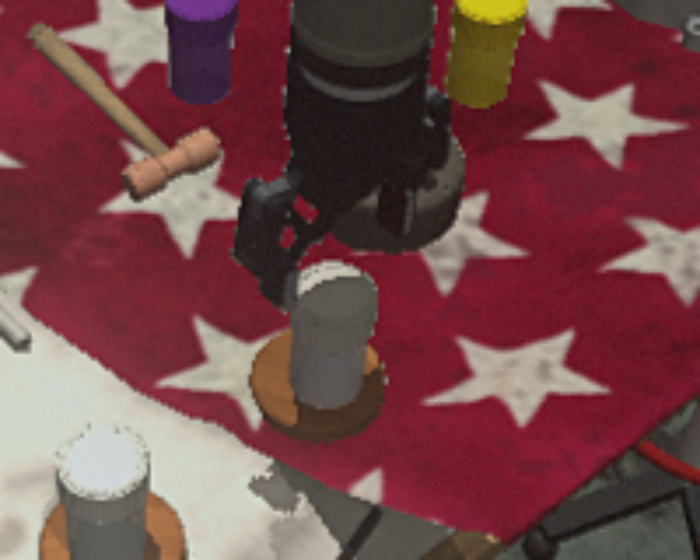

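The fingers straddle the right lid, with tips at crop (285,305) and (400,235) and the lid at (337,294). They're clear of the flywheel. Going down and gripping.

>>> servo_tool([
  [0, 0, 0.013, 0, 0, 0],
  [0, 0, 0.026, 0, 0, 0],
  [0, 0, 0.039, 0, 0, 0],
  [0, 0, 0.051, 0, 0, 0],
  [0, 0, 0.051, 0, 0, 0],
])

```text
time: 12.9
tool_pos: [0.474, -0.1919, 0.089]
tool_rot: [-0.001, 1.0, 0.0, -0.002]
contact_force: [-0.4, -0.1, -0.1]
opening: 0.0853
```

>>> servo_tool([
  [0, 0, 0, 0, 0, 0],
  [0, 0, 0, 0, 0, 0],
  [0, 0, 0, 0, 0, 0],
  [0, 0, 0, 0, 0, 0],
  [0, 0, 0, 0, 0, 0],
], jaw=0.35)

```text
time: 13.4
tool_pos: [0.4759, -0.1925, 0.0916]
tool_rot: [0.0, 1.0, 0.0, 0.0]
contact_force: [0.1, -0.0, -0.9]
opening: 0.0577
```

>>> servo_tool([
  [0, 0, 0, 0, 0, 0],
  [0, 0, 0, 0, 0, 0],
  [0, 0, 0, 0, 0, 0],
  [0, 0, 0, 0, 0, 0],
  [0, 0, 0, 0, 0, 0],
], jaw=0.1, squeeze=20)

```text
time: 13.9
tool_pos: [0.4759, -0.1926, 0.0917]
tool_rot: [0.0, 1.0, 0.0, 0.0]
contact_force: [-1.1, -0.8, 4.9]
opening: 0.0536
```

>>> servo_tool([
  [0, 0, 0, 0, 0, 0],
  [0, 0, 0, 0, 0, 0],
  [0, 0, 0, 0, 0, 0],
  [0, 0, 0, 0, 0, 0],
  [0, 0, 0, 0, 0, 0],
])

```text
time: 14.4
tool_pos: [0.4759, -0.1926, 0.0917]
tool_rot: [0.0, 1.0, 0.0, 0.0]
contact_force: [-0.7, -0.8, 5.4]
opening: 0.0532
```

>>> servo_tool([
  [0, 0, -0.002, 0, 0, 0],
  [0, 0, -0.006, 0, 0, 0],
  [0, 0, -0.011, 0, 0, 0],
  [0, 0, -0.017, 0, 0, 0],
  [0, 0, -0.023, 0, 0, 0],
])

```text
time: 14.9
tool_pos: [0.4755, -0.1923, 0.1146]
tool_rot: [-0.0, 1.0, 0.0, -0.0]
contact_force: [1.1, 0.8, -4.6]
opening: 0.0536
```

>>> servo_tool([
  [0, 0, -0.006, 0, 0, 0],
  [0, 0, -0.012, 0, 0, 0],
  [0, 0, -0.018, 0, 0, 0],
  [0, 0, -0.022, 0, 0, 0],
  [0, 0, -0.023, 0, 0, 0],
])

```text
time: 15.4
tool_pos: [0.476, -0.1926, 0.138]
tool_rot: [0.0, 1.0, 0.0, 0.001]
contact_force: [0.1, -0.3, -6.4]
opening: 0.0534
```

>>> servo_tool([
  [0, 0, 0, 0, 0, 0],
  [0, 0, 0, 0, 0, 0],
  [0, 0, 0, 0, 0, 0],
  [0, 0, 0, 0, 0, 0],
  [0, 0, 0, 0, 0, 0],
])

```text
time: 15.9
tool_pos: [0.4756, -0.1924, 0.1371]
tool_rot: [-0.0, 1.0, 0.0, -0.0]
contact_force: [-0.3, -0.6, -5.2]
opening: 0.0533
```

>>> servo_tool([
  [0, 0, 0, 0, 0, 0],
  [0, 0, 0, 0, 0, 0],
  [0, 0, 0, 0, 0, 0],
  [0, 0, 0, 0, 0, 0],
  [0, 0, 0, 0, 0, 0],
])

```text
time: 16.4
tool_pos: [0.4757, -0.1925, 0.1373]
tool_rot: [0.0, 1.0, 0.0, 0.0]
contact_force: [-0.3, -0.6, -5.5]
opening: 0.0535
```

Run:
```python
from h import *
s=get_obs(); print(s['tool_pos'],s['contact_force'],s['moment'],s['opening'],s['tool_rot'])
cv2.imwrite("pics/scene6.png",camera("scene"))
a=cv2.imread("pics/scene6.png")[150:310,270:470]; cv2.imwrite("pics/z6.png",cv2.resize(a,None,fx=3.5,fy=3.5))
```

```text
[ 0.47567837 -0.1924581   0.1373333 ] [-0.34116146 -0.59543624 -5.51406683] [ 0.02657452 -0.00125114  0.00420124] 0.053461496107650566 [7.42789753e-05 9.99999927e-01 3.75374126e-04 1.70422461e-05]
```

View pics/z6.png

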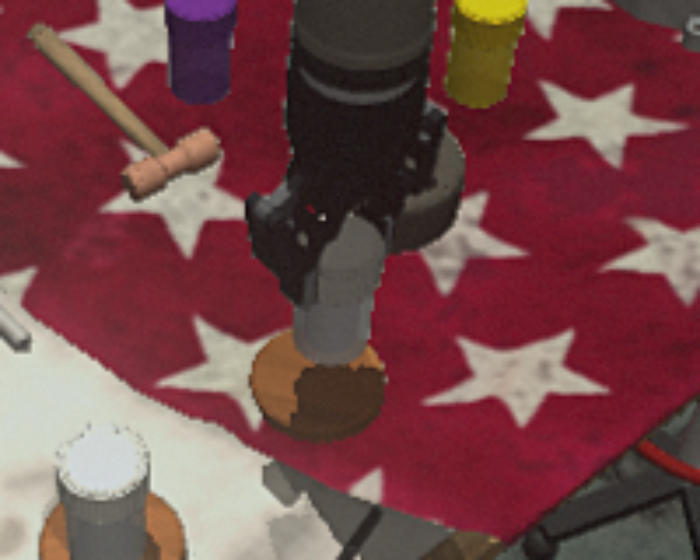

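The right jar is upright and reads about 5.4 N, or roughly 0.53 kg, so it's the heavy one. "Likewise" means it also goes back on its stand before I take it to the flywheel.

>>> servo_tool([
  [0, 0, 0.005, 0, 0, 0],
  [0, 0, 0.012, 0, 0, 0],
  [0, 0, 0.019, 0, 0, 0],
  [0, 0, 0.026, 0, 0, 0],
  [0, 0, 0.032, 0, 0, 0],
])

```text
time: 16.95
tool_pos: [0.4753, -0.1923, 0.1043]
tool_rot: [-0.0, 1.0, 0.0, -0.0]
contact_force: [0.6, 1.0, -5.7]
opening: 0.0532
```

>>> servo_tool([
  [0, 0, 0.004, 0, 0, 0],
  [0, 0, 0.007, 0, 0, 0],
  [0, 0, 0.01, 0, 0, 0],
  [0, 0, 0.012, 0, 0, 0],
  [0, 0, 0.0135, 0, 0, 0],
])

```text
time: 17.45
tool_pos: [0.4758, -0.1924, 0.0918]
tool_rot: [0.0, 1.0, 0.0, 0.0]
contact_force: [0.2, -0.7, -2.8]
opening: 0.0535
```

>>> servo_tool([
  [0, 0, 0.0003, 0, 0, 0],
  [0, 0, 0.0006, 0, 0, 0],
  [0, 0, 0.0006, 0, 0, 0],
  [0, 0, 0.0006, 0, 0, 0],
  [0, 0, 0.0006, 0, 0, 0],
])

```text
time: 17.95
tool_pos: [0.4759, -0.1925, 0.0918]
tool_rot: [0.0, 1.0, 0.0, 0.0]
contact_force: [-1.5, 0.6, 2.6]
opening: 0.0532
```

Seated. Releasing it onto the stand, checking it, then gripping again.

>>> servo_tool([
  [0, 0, 0, 0, 0, 0],
  [0, 0, 0, 0, 0, 0],
  [0, 0, 0, 0, 0, 0],
  [0, 0, 0, 0, 0, 0],
  [0, 0, 0, 0, 0, 0],
], jaw=0.4)

```text
time: 18.45
tool_pos: [0.4758, -0.1925, 0.0912]
tool_rot: [0.0, 1.0, 0.0, 0.0]
contact_force: [-1.2, 1.1, -0.6]
opening: 0.0597
```

>>> servo_tool([
  [0, 0, 0, 0, 0, 0],
  [0, 0, 0, 0, 0, 0],
  [0, 0, 0, 0, 0, 0],
  [0, 0, 0, 0, 0, 0],
  [0, 0, 0, 0, 0, 0],
])

```text
time: 18.95
tool_pos: [0.4757, -0.1924, 0.0912]
tool_rot: [0.0, 1.0, 0.0, 0.0]
contact_force: [-0.4, 0.3, 0.5]
opening: 0.0597
```

Run:
```python
from h import *
s=get_obs(); print(s['tool_pos'],s['contact_force'],s['opening'])
cv2.imwrite("pics/scene7.png",camera("scene"))
a=cv2.imread("pics/scene7.png")[150:310,270:470]; cv2.imwrite("pics/z7.png",cv2.resize(a,None,fx=3.5,fy=3.5))
```

```text
[ 0.47565797 -0.19243302  0.09119306] [-0.38864119  0.32775902  0.51884797] 0.059743050142736204
```

View pics/z7.png

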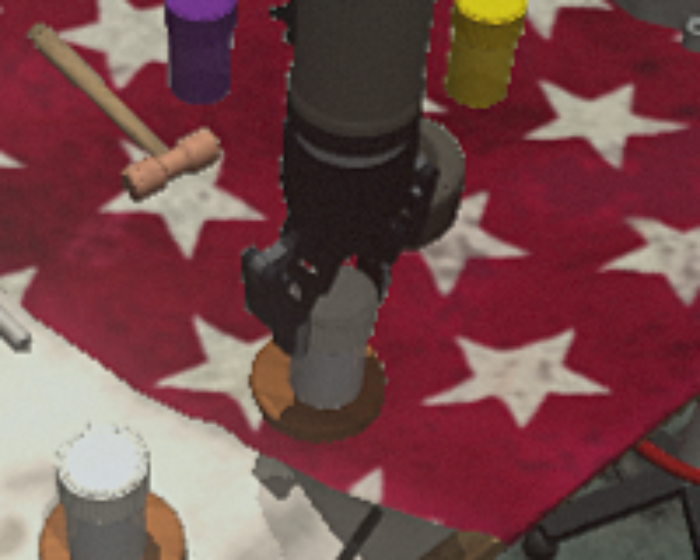

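The right jar stands upright on its stand at crop (335,350). Gripping again and lifting.

>>> servo_tool([
  [0, 0, 0, 0, 0, 0],
  [0, 0, 0, 0, 0, 0],
  [0, 0, 0, 0, 0, 0],
  [0, 0, 0, 0, 0, 0],
  [0, 0, 0, 0, 0, 0],
], jaw=0.1, squeeze=20)

```text
time: 19.5
tool_pos: [0.4758, -0.1926, 0.0914]
tool_rot: [0.0, 1.0, 0.0, 0.0]
contact_force: [-0.7, -1.4, 2.2]
opening: 0.0532
```

>>> servo_tool([
  [0, 0, 0, 0, 0, 0],
  [0, 0, 0, 0, 0, 0],
  [0, 0, 0, 0, 0, 0],
  [0, 0, 0, 0, 0, 0],
  [0, 0, 0, 0, 0, 0],
])

```text
time: 20.0
tool_pos: [0.4758, -0.1925, 0.0913]
tool_rot: [0.0, 1.0, 0.0, 0.0]
contact_force: [-1.5, -1.1, 3.5]
opening: 0.0533
```

>>> servo_tool([
  [0, 0, -0.002, 0, 0, 0],
  [0, 0, -0.006, 0, 0, 0],
  [0, 0, -0.012, 0, 0, 0],
  [0, 0, -0.02, 0, 0, 0],
  [0, 0, -0.028, 0, 0, 0],
])

```text
time: 20.5
tool_pos: [0.4756, -0.1924, 0.1198]
tool_rot: [0.0, 1.0, 0.0, -0.0]
contact_force: [0.3, -0.3, -5.8]
opening: 0.0531
```

>>> servo_tool([
  [0, 0, -0.012, 0, 0, 0],
  [0, 0, -0.025, 0, 0, 0],
  [0, 0, -0.038, 0, 0, 0],
  [0, 0, -0.05, 0, 0, 0],
  [0, 0, -0.06, 0, 0, 0],
])

```text
time: 21.0
tool_pos: [0.476, -0.1926, 0.1807]
tool_rot: [0.0, 1.0, 0.0, 0.001]
contact_force: [0.1, -0.2, -5.2]
opening: 0.0535
```

>>> servo_tool([
  [0, 0, -0.01, 0, 0, 0],
  [0, 0, -0.02, 0, 0, 0],
  [0, 0, -0.03, 0, 0, 0],
  [0, 0, -0.036, 0, 0, 0],
  [0, 0, -0.037, 0, 0, 0],
])

```text
time: 21.5
tool_pos: [0.4762, -0.1926, 0.2171]
tool_rot: [0.0, 1.0, 0.0, 0.001]
contact_force: [0.3, 0.4, -4.9]
opening: 0.0534
```

>>> servo_tool([
  [0.003, 0.005, 0, 0, 0, 0],
  [0.01, 0.016, 0, 0, 0, 0],
  [0.02, 0.032, 0, 0, 0, 0],
  [0.031, 0.049, 0, 0, 0, 0],
  [0.042, 0.066, 0, 0, 0, 0],
])

```text
time: 22.0
tool_pos: [0.5182, -0.2603, 0.2154]
tool_rot: [0.0, 1.0, 0.0, -0.0]
contact_force: [0.2, -0.8, -4.9]
opening: 0.0533
```

>>> servo_tool([
  [0.011, 0.017, 0, 0, 0, 0],
  [0.022, 0.034, 0, 0, 0, 0],
  [0.033, 0.052, 0, 0, 0, 0],
  [0.042, 0.066, 0, 0, 0, 0],
  [0.048, 0.075, 0, 0, 0, 0],
])

```text
time: 22.5
tool_pos: [0.566, -0.336, 0.215]
tool_rot: [0.0, 1.0, -0.001, -0.001]
contact_force: [0.7, 0.1, -4.5]
opening: 0.0533
```

>>> servo_tool([
  [0.004, 0.006, 0, 0, 0, 0],
  [0.005, 0.009, 0, 0, 0, 0],
  [0.005, 0.009, 0, 0, 0, 0],
  [0.005, 0.009, 0, 0, 0, 0],
  [0.005, 0.009, 0, 0, 0, 0],
])

```text
time: 23.0
tool_pos: [0.5707, -0.3416, 0.2164]
tool_rot: [-0.0, 1.0, 0.001, -0.0]
contact_force: [0.7, 0.8, -6.1]
opening: 0.0534
```

>>> servo_tool([
  [0, 0, 0, 0, 0, 0],
  [0, 0, 0, 0, 0, 0],
  [0, 0, 0, 0, 0, 0],
  [0, 0, 0, 0, 0, 0],
  [0, 0, 0, 0, 0, 0],
])

```text
time: 23.5
tool_pos: [0.5708, -0.3423, 0.2162]
tool_rot: [0.0, 1.0, 0.0, 0.0]
contact_force: [0.4, 0.2, -5.1]
opening: 0.0531
```

Run:
```python
from h import *
s=get_obs(); print(s['tool_pos'],s['contact_force'],s['opening'],s['tool_rot'])
for n in("scene","top"): cv2.imwrite(f"pics/{n}8.png",camera(n))
x,y=s['tool_pos'][:2]; z=s['tool_pos'][2]-.0714
a=cv2.imread("pics/scene8.png"); a=cv2.resize(a[110:330,260:470],None,fx=2.6,fy=2.6)
o=np.array([260,110])
circ("scene",(x,y,z),.024,a,2.6,o,(0,255,255)); circ("scene",(x,y,.055),.052,a,2.6,o,(0,255,0))
b=cv2.resize(cv2.imread("pics/top8.png"),(400,300)); c=np.zeros((300,0,3))
cv2.imwrite("pics/z8.png",a); cv2.imwrite("pics/z8t.png",b)
```

```text
[ 0.57076426 -0.34234348  0.21623812] [ 0.36649729  0.21182185 -5.11362569] 0.0531282270619332 [5.56004918e-05 9.99999929e-01 3.72076431e-04 1.13909437e-05]
```

View pics/z8.png

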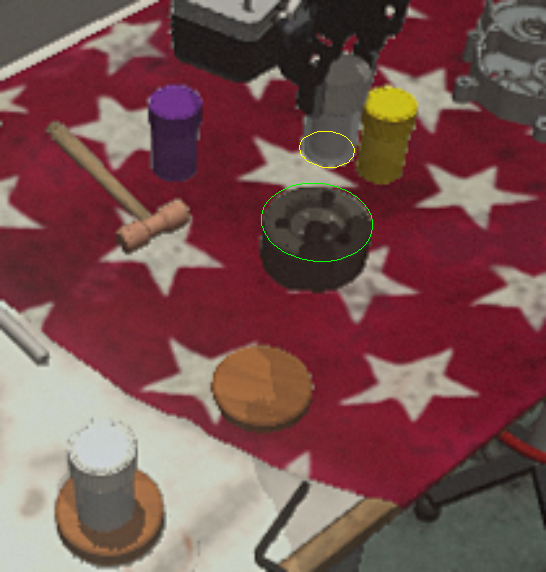

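View pics/z8t.png

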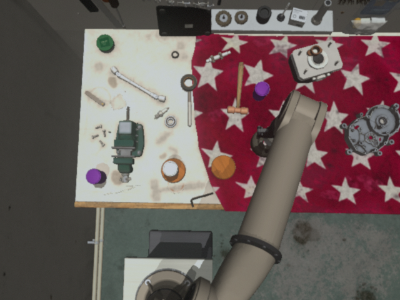

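The scene view shows the heavy jar upright, with its base ring at crop (327,148) over the flywheel's top face (ring at 317,222). Both overlays fit. The left jar is on its stand, the right stand is empty, and nothing else has moved. One last settle, then handing in.

>>> servo_tool([
  [0, 0, 0, 0, 0, 0],
  [0, 0, 0, 0, 0, 0],
  [0, 0, 0, 0, 0, 0],
  [0, 0, 0, 0, 0, 0],
  [0, 0, 0, 0, 0, 0],
])

```text
time: 24.1
tool_pos: [0.5708, -0.3424, 0.2162]
tool_rot: [0.0, 1.0, 0.0, 0.0]
contact_force: [0.0, -0.4, -5.3]
opening: 0.0535
```

Run:
```python
from cell import *
s=get_obs(); print(s['tool_pos'],s['contact_force'],s['opening'],abs(s['qvel']).max())
print(sign_off())
```

```text
[ 0.57077803 -0.34238971  0.21624002] [ 0.04516755 -0.36065856 -5.32115359] 0.05354132069485235 0.0009174656928713752
the job is handed in; nothing more can be done
None
```

The job is handed in at 24.1 s: the right jar is the heavier one, and the arm is holding it upright and still over the flywheel.

- **Weighing:** I lifted the left jar about 46 mm and it read about 1.4 N (0.14 kg, the dummy). I set it back upright on its stand. I then lifted the right jar the same way and it read about 5.4 N (about 0.54 kg, the steel pin). I put it back, released it, gripped it again at 20 N and carried it over.
- **Final hold:** The gripper stood at (0.571, -0.342, 0.216). That puts the jar's underside about 90 mm above the flywheel's top by calculation. The load was steady at 5.3 N and the joints had essentially stopped.
- **Last picture:** The jar was upright over the middle of the flywheel, the left jar was standing on its own stand, and I saw nothing else moved.
- **Disagreements:** The two cameras differed by about 4 mm on the jars and up to about 10 mm on the flywheel, so I used the average. The flywheel's centre is probably good to about 5 mm. The 0.54 kg reading sits slightly above the stated 0.53 kg limit, which I put down to force sensor noise.

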